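# Put the knock bar back across the knock box

## Robot

A 6-joint arm with a two-finger parallel gripper is mounted at the origin on the work surface. World frame = base frame: x ahead of the robot, y to its left, z up, the work surface at z = 0. Lengths are in mm, angles in degrees, forces in N, time in s.
With the tool pointing down it reaches from about 300 to 850 mm from the base axis. Payload 4.2 kg.
Tool frame: the origin (TCP) lies midway between the tips of the shut fingers; the grasp point (between the pads) lies env.hold_point_z behind it (env.hold_point_z is the distance from the TCP to the grasp point, in mm); z points along the fingers, y is the line along which they close (so a half turn about z gives the same grasp; the last joint's range is limited). The gripper opens to 91 mm and grips with 3 to 60 N. Pads are 32 mm wide; open, the fingers measure 118 mm over their backs; the gripper's body (76 mm by 178 mm) begins 60 mm behind the grasp point.
Start: joints at [-70.073, 18.312, 89.639, -0, 72.044, -1.146], TCP at [206.753, -536.56, 213.976] pointing down, gripper open.
Joint ranges: [-177.97, 177.97], [-48.28, 115.42], [12.27, 149.76], [-77.06, 257.06], [2.81, 150.46], [-146.56, 146.56]. Speed limits (degrees/s): [147.25, 147.25, 180, 180, 180, 180].

## Interface

Orientations are given as [roll, pitch, yaw] about the fixed x, y, z axes, in that order (R = Rz(yaw) Ry(pitch) Rx(roll)).
In Python, from workcell import env, viewer, spotter gives the robot as it stands.
- The arm moves only by the tool apply_moves, never from a script. Its arguments are lists of equal length, an entry for each row: "delta_pos": the shift along the world's x, y, z normalised to -1 to 1, where 1 is 120 mm, a list of three; "rot": the turn, a rotation vector about the world's x, y, z normalised to -1 to 1, where 1 is 1.5 rad, a list of three; "hand": the opening, from 0 (shut) to 1 (fully open). A call has 1 to 10 rows; each row is the pose to reach, as a shift and turn from the pose commanded when the call began; what a row does not reach only later rows make up. A row lasts 1/12 s, in which the tool goes at most 41.7 mm and 7.16 degrees, less where a joint would pass 70% of its speed; a pose out of reach is approached as far as the arm can. A call with a number of a shift or a turn outside -1 to 1 is refused whole. A call with a gripper value outside its range is refused whole. The fingers move at their own pace and stop on an object; "newtons" is the grip in N (left out, the last holds). Time passes only in rows, so rows that repeat a pose let the fingers close. It gives the time, the measured TCP pose, the force, the opening and the grip force at its end, in the units of the state.
- env.state(): the state, without advancing time (a new reading comes with each control period).
- viewer.grab_frame(name): name is "side" or "top" or "wrist"; returns a dict with "pixels" (384x512x3 uint8, red, green, blue), "camera_matrix" (3x3 intrinsics, pixels), "R" (3x3) and "t" (3): a world point X has camera coordinates R X + t; the wrist camera has in their place "mount" (4x4, takes a point from camera to tool coordinates, whose origin is the TCP and whose axes are the flange's). Camera axes: x right, y down, z forward; pixel columns grow to the right and rows downward; lengths in mm; the calibration is good to about 2 mm. A picture is of the moment at which its call begins: read the wrist's pose just before it. There is no depth.
- env.job_done(): hands the job in; it is judged then, once.
Trained networks look in a picture, given as the dict that the camera call returned (one of the last four; its "shot" number tells which), for a name from the list of things; names that differ only in an ending like _2 or _b are one class to them, and where a whole thing is asked for, a point or a joint stands for the part that bears it (a point fixed in the world has none). Each returns a list of dicts, best first, with "score" (0 to 1); they miss things now and then, are a little off and sometimes report something else, mostly with a low value. They report only what shows in the picture. A call takes as long as a camera call. They do not tell look-alikes from the thing itself.
- spotter.trace(picture, query): "mask" (384x512 bool, what is visible of it) and "box" ([centre column, centre row, width, height] in pixels, round what is visible of it).
- spotter.landmark_of(picture, query): "position" ([column, row] in pixels: a listed point, or the origin of a listed thing).
The state is a dict: "time_s": time; "qpos": joint angles; "qvel": joint speeds; "effort": joint torques, N m; "ee_pos": TCP position; "ee_rot": TCP orientation; "force": force on the tool from outside, world axes, zero at the start; "torque": the same for the moment, N m; "gripper_width": finger opening in mm; "gripper_force": force on a finger pad.
Only numpy, scipy, OpenCV 4.12 (cv2) and the standard library are available. Lean on these libraries where they do the work, as an engineer would, in place of code of your own. Each camera call takes 0.05 s, during which the arm holds its last target. There are 200 camera calls.

## Task

The washed espresso-bar parts are in the sloping draining crate. Pick out the longer of the two rubber-sleeved knock bars and gently lay it level across the knock box, one bare steel end down in each rim notch, without dropping it, then let go. Leave the other parts in the crate and do not disturb the milk pitcher and the portafilter beside the box.

Things in the scene. Friction and masses are not known exactly. Their poses are not given: they have to be found in the camera images.
- long_bar: The part wanted: knock bar 170 mm long, about 170 to 340 g. Square black rubber sleeve, 30 x 30 x 116 mm, in the middle; bare round steel ends, 12 mm thick, 27 mm long. x runs along the bar (up the slope at the start), z is the crate floor's normal at the start; same either way round. Origin on the crate floor below the lower tip, 85 mm in -x and 15 mm in -z from the centre.
- long_bar_mid (a point): Centre of the long bar, axes as long_bar; at the start 15 mm above the crate's sloping floor. Beside the sleeve there are at least 25 mm clear on both sides, but not much more: approach with the fingers about 50 mm apart.
- short_bar: A like knock bar, but 116 mm long (sleeve 30 x 30 x 70 mm, ends 12 x 23 mm), for another box; stays in the crate. Origin below its lower tip, x along it, centre at x = 58, z = 15 mm.
- tamper: Steel coffee tamper, 58 mm across, 80 mm tall, standing on its foot on the crate floor; stays in the crate. Origin on the floor at the foot's lower edge; its axis passes x = 30 mm, along z.
- basket: Small steel filter basket, 62 mm across, 26 mm tall, open side up, standing on the crate floor; stays in the crate. Origin at its lower edge on the floor; its axis passes x = 32 mm, along z.
- brush: Wooden grinder brush, 160 mm long (along its y), 22 mm wide, 18 mm high, lying across the top of the crate's slope, above the upper tips of the bars; stays in the crate. Origin under its middle.
- scoop: Steel coffee scoop, 144 mm long (along its y), flat handle 16 mm wide, round bowl 40 mm across and 16 mm tall, lying across the top of the slope; stays in the crate. Origin under the middle, on the crate floor.
- crate: Open wooden draining crate, fixed, on a stand: inside 240 mm along the slope, 340 mm across; rims 35 mm above its floor (far rim 45 mm), walls 8 mm. Its floor falls 24 degrees towards the robot: upward normal is (-0.41, 0, 0.91) in its axes. Origin on the table under its middle, z up, x level, towards the high side. Bars, tamper and basket are in it side by side about 80 mm apart, in any order.
- crate_floor (a point): Middle of the crate's sloping floor surface, 80 mm above the table; axes as crate (level).
- knock_box: Knock box, fixed: open steel box on a thin rubber foot, 142 mm along x, 150 mm along y, 110 mm tall, walls 8 mm, empty inside (126 x 134 mm). In the middle of its -x and of its +x wall is a notch 18 mm wide, open at the top with bevelled lips (about 28 mm wide at the rim), its flat floor 94 mm above the table. Origin on the table under its middle, z up.
- notch_line (a point): Where the centre of a bar lying fully down in both notches is: over the box's middle, 100 mm above the table; the bar lies along x of this frame (axes as knock_box).
- pitcher: Steel milk pitcher, 90 mm wide, 105 mm tall with a handle at +y, standing just beyond the knock box. Origin under its middle. Leave alone.
- portafilter: Portafilter: steel head 68 mm wide, 44 mm tall, wooden handle to 163 mm in +y, lying on the robot's side of the knock box. Origin under its head. Leave alone.
There are look-alikes about, which are no part of the job. There is more than one size of the brush; the job needs the larger. Leave any red look-alike of the short_bar alone.

How it is judged:
By the outcome, as a careful person would: the job done as asked, in the order asked, and still so for the second after the job is handed in, with the robot touching nothing.
It also fails if it takes over 45 s, if anything falls off the work surface, if the arm or the gripper's body presses on something with over 40 N, if the wrist force passes 120 N, or if a joint passes its speed limit or range.

## Working session

There is one attempt and no reset: what is moved stays moved. The work goes in short steps, Python scripts to look and compute and a tool call to move; the robot and the scene stay as the last step left them, time stands still between calls to the robot, and variables do not carry over. Pictures are saved under pics/ and viewed, at most 10 in all, crops included, and the job is handed in when it is done.

Besides the shell and the picture viewer there is one more tool, called as name(argument=value, ...), one argument or row to a line, values as JSON. apply_moves: Moves the arm, as the interface text tells. Its arguments: {"type":"object","properties":{"delta_pos":{"type":"array"},"rot":{"type":"array"},"hand":{"type":"array"},"newtons":{"type":"number"}},"required":["delta_pos","rot","hand"]}

```bash
mkdir -p pics; ls; cat > h.py <<'E'
import numpy as np, cv2
from workcell import env, viewer, spotter
def save(f,n): cv2.imwrite('pics/'+n, cv2.cvtColor(f['pixels'],cv2.COLOR_RGB2BGR))
def pose(f,st=None):
    if 'mount' in f:
        from scipy.spatial.transform import Rotation as Ro
        M=np.eye(4); M[:3,:3]=Ro.from_euler('xyz',st['ee_rot'],degrees=True).as_matrix(); M[:3,3]=st['ee_pos']
        C=np.linalg.inv(M@f['mount']); return f['camera_matrix'],C[:3,:3],C[:3,3]
    return np.array(f['camera_matrix']),np.array(f['R']),np.array(f['t'])
def ray(P,uv):
    K,R,t=P; d=R.T@np.linalg.inv(K)@np.array([uv[0],uv[1],1.]); return -R.T@t,d/np.linalg.norm(d)
def tri(P1,u1,P2,u2):
    a,d=ray(P1,u1);b,e=ray(P2,u2); s=np.linalg.lstsq(np.c_[d,-e],b-a,rcond=None)[0]
    p,q=a+s[0]*d,b+s[1]*e; return (p+q)/2,np.linalg.norm(p-q)
def onz(P,u,z):
    c,d=ray(P,u); return c+d*(z-c[2])/d[2]
def proj(P,X):
    K,R,t=P; p=K@(R@np.array(X,float)+t); return p[:2]/p[2]
E
python3 - <<'E'
from h import *
print(env.hold_point_z, env.state())
fs={n:viewer.grab_frame(n) for n in('top','side')}
for n,f in fs.items():
    save(f,n+'0.png')
P={n:pose(f) for n,f in fs.items()}
for q in ['long_bar_mid','long_bar','short_bar','crate_floor','notch_line','knock_box','pitcher','portafilter','tamper','basket','brush']:
    L={n:spotter.landmark_of(f,q) for n,f in fs.items()}
    print(q,{n:[(np.round(d['position']).tolist(),round(d['score'],2)) for d in l[:3]] for n,l in L.items()})
    if L['top'] and L['side']:
        X,e=tri(P['top'],L['top'][0]['position'],P['side'],L['side'][0]['position']);print('  ',X.round(1),round(e,1))
E
```

```text
pics
18.8 {'time_s': 0.0, 'qpos': array([-7.00719627e+01,  1.83524692e+01,  8.97059431e+01, -3.62426728e-04,
        7.20431956e+01, -1.14539748e+00]), 'qvel': array([ 0.06107091, -0.03330085, -0.1168542 ,  0.08348467, -0.0522707 ,
       -0.02975608]), 'effort': array([-1.58580511e-03, -4.12464845e+01, -2.31979144e+01,  7.24688522e-02,
        4.57023026e-02, -1.31415800e-04]), 'ee_pos': array([ 206.58344307, -536.07482487,  213.11511153]), 'ee_rot': array([-1.79898406e+02, -1.68659749e-03,  2.10735453e+01]), 'force': array([-0.5043022 ,  0.49785699, -0.45301126]), 'torque': array([-0.00728013,  0.05133219,  0.05805473]), 'gripper_force': 0.0, 'gripper_width': 91.20008656781114}
long_bar_mid {'top': [([287.0, 204.0], 0.95)], 'side': [([250.0, 226.0], 0.81)]}
   [ 568.6 -139.9   80.9] 5.5
long_bar {'top': [([283.0, 228.0], 0.74), ([199.0, 265.0], 0.56), ([300.0, 158.0], 0.17)], 'side': [([223.0, 243.0], 0.56)]}
   [ 499.5 -132.4   15.9] 7.4
short_bar {'top': [([309.0, 272.0], 0.82), ([365.0, 230.0], 0.7), ([339.0, 229.0], 0.53)], 'side': [([222.0, 286.0], 0.84), ([178.0, 272.0], 0.7)
[... 398 characters left out ...]
)]}
   [587.4 195.6 -10.7] 3.6
pitcher {'top': [([181.0, 151.0], 0.75)], 'side': [([296.0, 182.0], 0.63)]}
   [755.3 188.  -12.4] 10.7
portafilter {'top': [([198.0, 263.0], 0.96), ([182.0, 150.0], 0.5)], 'side': [([197.0, 194.0], 0.91)]}
   [405.7 128.2  -6.9] 1.8
tamper {'top': [([362.0, 230.0], 0.68)], 'side': [([224.0, 320.0], 0.78), ([253.0, 156.0], 0.41)]}
   [ 497.5 -371.4   12.8] 3.9
basket {'top': [([314.0, 228.0], 0.66)], 'side': [([225.0, 262.0], 0.85)]}
   [ 501.9 -222.8   35.6] 0.4
brush {'top': [([179.0, 203.0], 0.73), ([316.0, 130.0], 0.68), ([360.0, 159.0], 0.65)], 'side': [([343.0, 271.0], 0.73), ([310.0, 275.0], 0.56), ([293.0, 181.0], 0.55)]}
   [ 836.   237.  -523.5] 339.5
```

```bash
python3 - <<'E'
import cv2
for n in('top0','side0'):
    i=cv2.imread(f'pics/{n}.png'); i=i[90:330,130:430] if n=='top0' else i[120:360,130:430]
    cv2.imwrite(f'pics/{n}c.png',cv2.resize(i,(750,600),interpolation=cv2.INTER_CUBIC))
E
```

```text
(no output)
```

View pics/top0c.png

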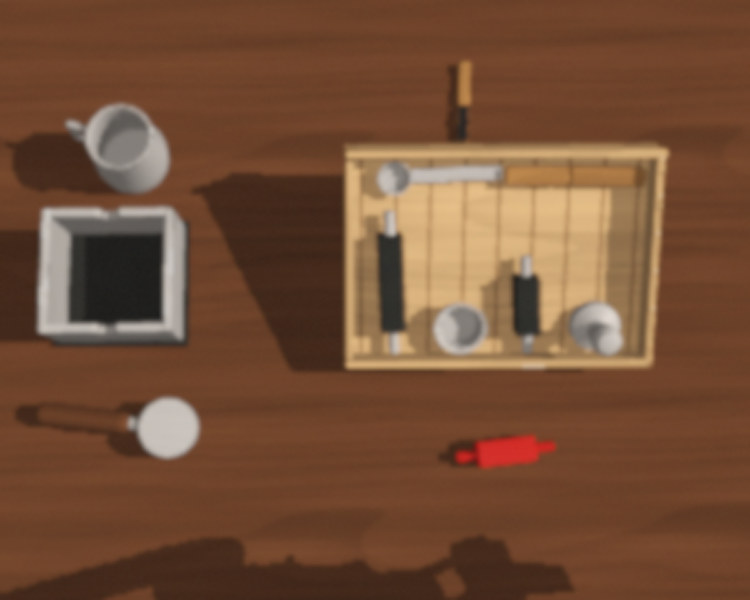

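View pics/side0c.png

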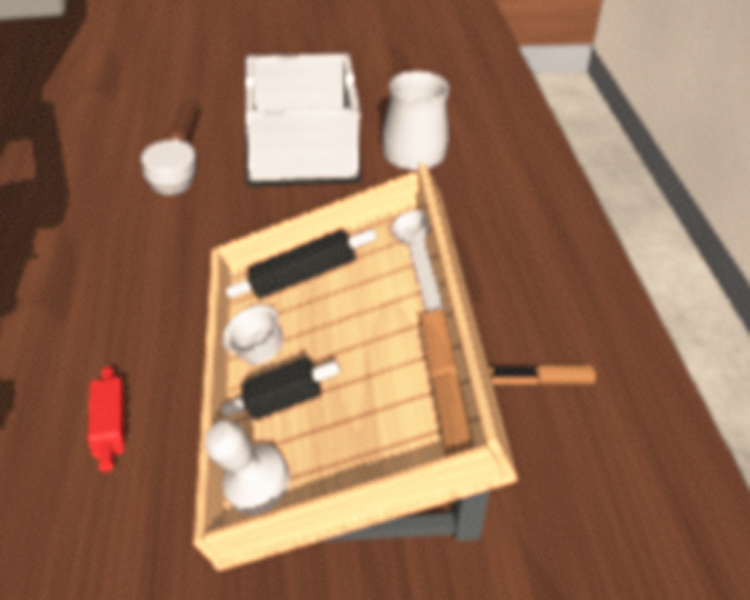

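Candidates, as full top-view pixels: the long black bar (286,204), the short black bar (340,212) and the red look-alike (333,270) on the table. I choose (286,204), which is the longest and sits leftmost in the crate. In the side view it is at about (250,226). The knock box is at (175,200) in the top view, with notches on its near and far walls.

```bash
python3 - <<'E'
from h import *
fs={n:viewer.grab_frame(n) for n in('top','side')}; P={n:pose(f) for n,f in fs.items()}
for n in fs: print(n,(-P[n][1].T@P[n][2]).round(0))
c=lambda u,o:(130+u[0]/2.5,o+u[1]/2.5)
for nm,a,b in [('low tip',(395,352),(230,293)),('up tip',(390,212),(375,236)),('slv low mid',(393,332),(257,282)),('slv up mid',(389,233),(350,247)),
   ('cratefloor? box nearL rim',(40,333),(248,62)),('near R',(184,338),(248,112)),('far R',(178,208),(357,120)),('far L',(42,210),(352,56))]:
    X,e=tri(P['top'],c(a,90),P['side'],c(b,120)); print(nm,X.round(1),round(e,1))
for nm,a in [('notch far',(110,212)),('notch near',(110,327))]: print(nm,onz(P['top'],c(a,90),110).round(1))
# mask centroid / PCA
for n,f in fs.items():
    for q in ('long_bar','short_bar','knock_box'):
        l=spotter.trace(f,q)
        for d in l[:2]: print(n,q,np.round(d['box']),round(d['score'],2))
E
```

```text
top [ 371.  -60. 1337.]
side [ 541. -834.  707.]
low tip [ 493.8 -143.9   47.4] 3.0
up tip [ 648.1 -138.7  114.3] 2.2
slv low mid [ 519.8 -141.2   58.3] 9.8
slv up mid [ 624.3 -137.8  100.3] 1.7
cratefloor? box nearL rim [517.1 262.6 101.5] 3.1
near R [511.9  96.7 122.2] 14.1
far R [657.6 106.8 100.2] 2.9
far L [661.8 264.2 104.8] 6.8
notch far [653.4 184.  110. ]
notch near [520.1 181.2 110. ]
top long_bar [287. 202.  14.  58.] 0.64
top short_bar [331. 271.  39.  14.] 0.75
top short_bar [342. 212.  11.  37.] 0.71
top knock_box [175. 201.  59.  55.] 0.83
side long_bar [251. 225.  63.  26.] 0.92
side short_bar [244. 272.  43.  23.] 0.8
side short_bar [174. 287.   9.  39.] 0.56
side knock_box [250. 170.  47.  50.] 0.56
```

apply_moves(
  delta_pos=[
    [0.4, 0.5, 0.1],
    [0.8, 1, 0.2],
    [0.8, 1, 0.2],
    [0.8, 1, 0.2],
    [0.8, 1, 0.2],
  ],
  rot=[
    [0, 0, -0.07],
    [0, 0, -0.14],
    [0, 0, -0.22],
    [0, 0, -0.22],
    [0, 0, -0.22],
  ],
  hand=[0.7, 0.7, 0.7, 0.7, 0.7],
  newtons=20,
)

```text
time_s: 2.02
ee_pos: [305.8, -412.9, 239.4]
ee_rot: [-180.0, -0.2, 2.4]
force: [-0.2, -0.6, 0.0]
gripper_width: 64.5
gripper_force: 0.0
```

apply_moves(
  delta_pos=[
    [0.4, 0.5, 0],
    [0.8, 1, 0],
    [0.8, 1, 0],
    [0.8, 1, 0],
  ],
  rot=[
    [0, -0.07, 0],
    [0, -0.14, 0],
    [0, -0.21, 0],
    [0, -0.28, 0],
  ],
  hand=[0.6, 0.6, 0.6, 0.6],
)

```text
time_s: 2.35
ee_pos: [400.1, -295.0, 238.8]
ee_rot: [179.0, -24.4, 2.4]
force: [-0.2, 0.3, 0.0]
gripper_width: 54.5
gripper_force: 0.0
```

apply_moves(
  delta_pos=[
    [0.4, 0.5, 0],
    [0.8, 1, 0],
    [0.8, 1, 0],
    [0.8, 1, 0],
    [0.8, 1, 0],
  ],
  rot=[
    [0, 0, 0],
    [0, 0, 0],
    [0, 0, 0],
    [0, 0, 0],
    [0, 0, 0],
  ],
  hand=[0.6, 0.6, 0.6, 0.6, 0.6],
)

```text
time_s: 2.77
ee_pos: [496.9, -173.2, 238.3]
ee_rot: [179.0, -24.1, 2.7]
force: [0.2, -0.3, -0.3]
gripper_width: 54.8
gripper_force: 0.0
```

```bash
python3 - <<'E'
from h import *
import pickle
st=env.state(); f=viewer.grab_frame('wrist'); save(f,'w1.png'); P=pose(f,st)
print(np.array(f['mount']).round(2).tolist(), proj(P,[571,-141,81]), proj(P,[493.8,-143.9,47.4]),proj(P,[648,-138.7,114]))
for q in ('long_bar_mid','long_bar'):
  for d in spotter.landmark_of(f,q)[:2]: print(q,d)
for d in spotter.trace(f,'long_bar')[:2]: print(d['box'],d['score'])
pickle.dump((P,st),open('w1.pkl','wb'))
E
```

```text
[[-0.0, -0.97, -0.26, 73.9], [1.0, -0.0, 0.0, -0.05], [-0.0, -0.26, 0.97, -170.76], [0.0, 0.0, 0.0, 1.0]] [233.85056049 169.85588801] [234.8255857  235.81543596] [233.31976465  95.89006807]
long_bar_mid {'position': [231.0, 169.0], 'score': 0.91}
long_bar {'position': [231.5, 229.0], 'score': 0.61}
[231.1, 165.8, 28.4, 141.4] 0.89
```

View pics/w1.png

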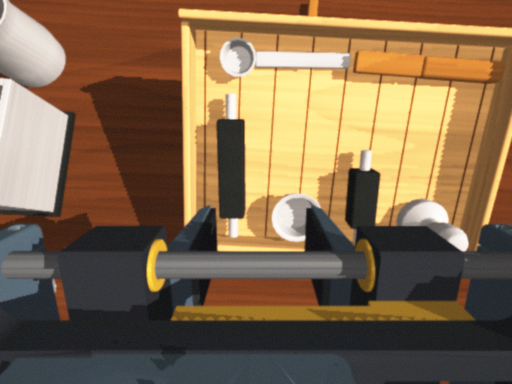

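The wrist view shows the long bar running from (231,95) to (234,237), with clear gaps on both sides. The short bar is at (364,190). The choice is confirmed.

apply_moves(
  delta_pos=[
    [0.1, 0.1, -0.1],
    [0.2, 0.25, -0.3],
    [0.3, 0.28, -0.6],
    [0.41, 0.28, -0.8],
    [0.41, 0.28, -0.8],
  ],
  rot=[
    [0, 0, 0],
    [0, 0, 0],
    [0, 0, 0],
    [0, 0, 0],
    [0, 0, 0],
  ],
  hand=[0.6, 0.6, 0.6, 0.6, 0.6],
)

```text
time_s: 3.38
ee_pos: [541.8, -143.2, 136.7]
ee_rot: [179.2, -23.5, 2.2]
force: [-0.7, 0.7, 0.5]
gripper_width: 54.7
gripper_force: 0.0
```

```bash
cat > m.py <<'E'
from h import *
import pickle,sys
P1,_=pickle.load(open('w1.pkl','rb'))
st=env.state(); f=viewer.grab_frame('wrist'); save(f,'w2.png'); P=pose(f,st)
print(st['ee_pos'].round(1),st['ee_rot'].round(2),round(st['gripper_width'],1))
l=spotter.landmark_of(f,'long_bar_mid'); print(l[:2])
X,e=tri(P1,(231.2,168.5),P,l[0]['position']); print('mid',X.round(1),e.round(1))
g=f['pixels'].max(2)
t=spotter.trace(f,'long_bar')[0]; m=t['mask']&(g<70)
print(t['box'],t['score'])
ys,xs=np.nonzero(m)
for r in range(ys.min(),ys.max()+1,12):
    c=np.nonzero(m[r])[0]; print(r,c.min(),c.max(),len(c),end=' | ')
E
python3 m.py
```

```text
[ 541.8 -143.2  136.7] [179.24 -23.54   2.22] 54.7
[{'position': [254.3, 195.7], 'score': 0.77}]
mid [ 571.2 -138.    86.1] 0.6
[254.9, 187.8, 44.2, 205.8] 0.73
123 242 243 2 | 135 235 273 39 | 147 235 272 38 | 159 236 272 37 | 171 236 272 37 | 183 236 272 37 | 195 237 272 36 | 207 237 272 36 | 219 237 271 35 | 231 237 271 35 | 243 238 271 34 |
```

View pics/w2.png

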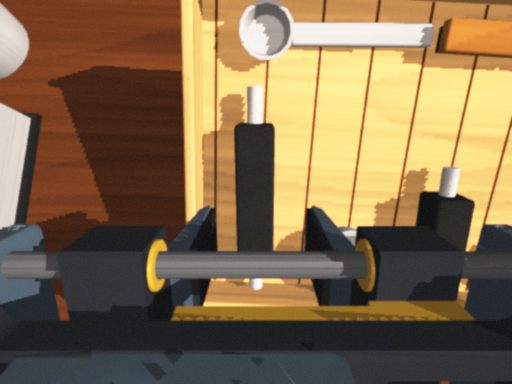

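The sleeve is at columns 235–273 and parallel to the tool. The fingertips are centred at about 262, so the tool needs to shift about 5 mm in +y.

apply_moves(
  delta_pos=[
    [0.05, 0.02, -0.09],
    [0.1, 0.04, -0.18],
    [0.14, 0.04, -0.27],
    [0.14, 0.04, -0.27],
  ],
  rot=[
    [0, 0, 0],
    [0, 0, 0],
    [0, 0, 0],
    [0, 0, 0],
  ],
  hand=[0.56, 0.56, 0.56, 0.56],
)

```text
time_s: 3.87
ee_pos: [560.8, -139.0, 110.2]
ee_rot: [179.0, -24.1, 2.3]
force: [0.3, -0.0, 0.5]
gripper_width: 51.3
gripper_force: 0.0
```

```bash
sed -i 's/w2.png/w3.png/' m.py; python3 m.py; python3 -c "
import cv2;i=cv2.imread('pics/w3.png')[40:300,130:400];cv2.imwrite('pics/w3c.png',cv2.resize(i,None,fx=2,fy=2))
from h import *
st=env.state();f=viewer.grab_frame('wrist');print(f['camera_matrix']);P=pose(f,st)
R=np.array([1]);from scipy.spatial.transform import Rotation as Ro
M=Ro.from_euler('xyz',st['ee_rot'],degrees=True).as_matrix()
for v in([0,0,0],[0,27,0],[0,-27,0],[16,27,-18.8],[16,-27,-18.8]): print(proj(P,st['ee_pos']+M@np.array(v)).round(1))"
```

```text
[ 560.8 -139.   110.2] [179.01 -24.09   2.32] 51.3
[{'position': [258.4, 218.5], 'score': 0.67}]
mid [ 571.  -137.9   86.7] 0.9
[259.5, 201.5, 49.0, 215.6] 0.63
136 242 271 12 | 148 237 281 45 | 160 237 280 44 | 172 238 280 43 | 184 238 280 43 | 196 238 280 43 | 208 238 280 43 | 220 239 279 41 | 232 239 279 41 | 244 239 279 41 | [[295.75674103   0.         260.59539743]
 [  0.         295.75674103 189.3450974 ]
 [  0.           0.           1.        ]]
[260.5 232.3]
[303.9 232.3]
[217.2 232.4]
[309.9 219. ]
[211.2 219. ]Traceback (most recent call last):
  File "m.py", line 13, in <module>
    c=np.nonzero(m[r])[0]; print(r,c.min(),c.max(),len(c),end=' | ')
                                   ~~~~~^^
    return umr_minimum(a, axis, None, out, keepdims, initial, where)
ValueError: zero-size array to reduction operation minimum which has no identity
```

View pics/w3c.png

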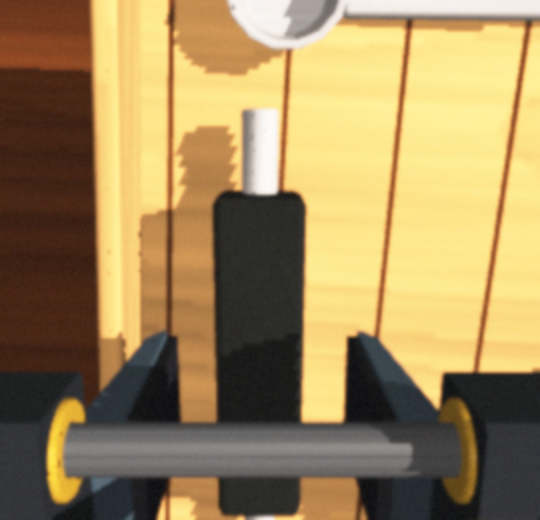

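The bar is centred to about 1 mm, with the sleeve top about 17 mm below the tips (from the sleeve's length in the image). I descend 41 mm along the tool axis and grip.

apply_moves(
  delta_pos=[
    [0.04, 0.01, -0.08],
    [0.08, 0.01, -0.17],
    [0.11, 0.01, -0.25],
    [0.14, 0.01, -0.31],
    [0.14, 0.01, -0.31],
    [0.14, 0.01, -0.31],
  ],
  rot=[
    [0, 0, 0],
    [0, 0, 0],
    [0, 0, 0],
    [0, 0, 0],
    [0, 0, 0],
    [0, 0, 0],
  ],
  hand=[0.56, 0.56, 0.56, 0.56, 0.56, 0.56],
)

```text
time_s: 4.57
ee_pos: [577.3, -136.7, 71.2]
ee_rot: [179.1, -23.9, 2.4]
force: [-0.1, -0.4, -0.1]
gripper_width: 51.0
gripper_force: 0.0
```

apply_moves(
  delta_pos=[
    [0, 0, 0],
    [0, 0, 0],
    [0, 0, 0],
    [0, 0, 0],
    [0, 0, 0],
    [0, 0, 0],
    [0, 0, 0],
    [0, 0, 0],
  ],
  rot=[
    [0, 0, 0],
    [0, 0, 0],
    [0, 0, 0],
    [0, 0, 0],
    [0, 0, 0],
    [0, 0, 0],
    [0, 0, 0],
    [0, 0, 0],
  ],
  hand=[0.3, 0.2, 0.2, 0.2, 0.2, 0.2, 0.2, 0.2],
  newtons=30,
)

```text
time_s: 5.23
ee_pos: [577.6, -137.1, 72.8]
ee_rot: [179.0, -24.1, 2.4]
force: [-2.2, -0.4, 3.5]
gripper_width: 29.9
gripper_force: 30.0
```

apply_moves(
  delta_pos=[
    [-0.03, 0, 0.07],
    [-0.08, 0, 0.18],
    [-0.16, 0, 0.36],
    [-0.24, 0, 0.54],
    [-0.33, 0, 0.74],
    [-0.35, 0, 1],
    [-0.35, 0, 1],
    [-0.35, 0, 1],
  ],
  rot=[
    [0, 0, 0],
    [0, 0, 0],
    [0, 0, 0],
    [0, 0, 0],
    [0, 0, 0],
    [0, 0, 0],
    [0, 0, 0],
    [0, 0, 0],
  ],
  hand=[0.2, 0.2, 0.2, 0.2, 0.2, 0.2, 0.2, 0.2],
)

```text
time_s: 5.9
ee_pos: [535.4, -137.0, 193.8]
ee_rot: [179.0, -24.2, 2.4]
force: [-0.8, 0.0, -4.4]
gripper_width: 30.1
gripper_force: 30.0
```

```bash
python3 - <<'E'
from h import *
from scipy.spatial.transform import Rotation as Ro
st=env.state(); print(st['force'],st['torque'],st['gripper_width'])
f=viewer.grab_frame('top'); P=pose(f)
for d in spotter.trace(f,'knock_box')[:1]:
    m=d['mask'].astype(np.uint8); i=f['pixels'].copy()
    cv2.imwrite('pics/box.png',cv2.resize(cv2.cvtColor(i,cv2.COLOR_RGB2BGR)[160:240,130:220],None,fx=6,fy=6,interpolation=cv2.INTER_CUBIC))
w=viewer.grab_frame('wrist'); save(w,'w4.png')
for d in spotter.landmark_of(w,'long_bar_mid')[:1]: print(d)
for q in('knock_box','notch_line'):
  for n,F,PP in(('top',f,P),('w',w,pose(w,st))):
    for d in spotter.landmark_of(F,q)[:1]: print(q,n,d, onz(PP,d['position'],100 if q[0]=='n' else 0).round(1))
E
```

```text
[-0.79398279  0.04876878 -4.40260033] [ 0.02812768  0.50171811 -0.02533032] 30.086831564540823
{'position': [261.9, 241.8], 'score': 0.56}
knock_box top {'position': [176.5, 203.3], 'score': 0.97} [587.9 196.3   0. ]
knock_box w {'position': [7.7, 182.0], 'score': 0.72} [591.1 187.3   0. ]
notch_line top {'position': [173.3, 198.0], 'score': 0.63} [587.2 186.6 100. ]
```

View pics/w4.png

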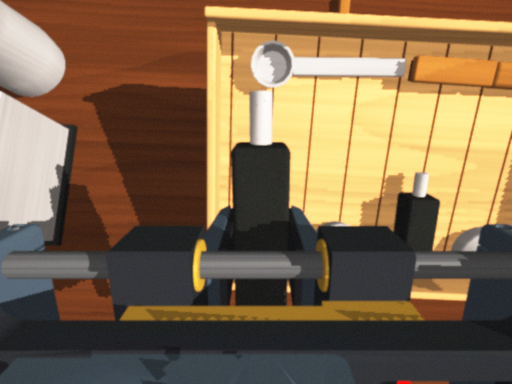

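The bar is held straight in the tool, with its upper steel end at (261,115), and the lift is clean. Next I level it and carry it over to the box.

apply_moves(
  delta_pos=[
    [0.05, 0.15, 0.03],
    [0.1, 0.4, 0.06],
    [0.15, 0.65, 0.1],
    [0.15, 0.9, 0.1],
    [0.15, 0.9, 0.1],
  ],
  rot=[
    [0, 0.06, 0],
    [0, 0.12, 0],
    [0, 0.18, 0],
    [0, 0.24, 0],
    [0, 0.28, 0],
  ],
  hand=[0.2, 0.2, 0.2, 0.2, 0.2],
)

```text
time_s: 6.72
ee_pos: [555.5, -23.7, 204.8]
ee_rot: [-179.8, 0.1, 2.4]
force: [0.7, -1.0, -3.1]
gripper_width: 29.5
gripper_force: 30.0
```

apply_moves(
  delta_pos=[
    [0.05, 0.2, 0],
    [0.1, 0.5, 0],
    [0.15, 0.8, 0],
    [0.15, 0.9, 0],
    [0.15, 0.9, 0],
  ],
  rot=[
    [0, 0, 0],
    [0, 0, 0],
    [0, 0, 0],
    [0, 0, 0],
    [0, 0, 0],
  ],
  hand=[0.2, 0.2, 0.2, 0.2, 0.2],
)

```text
time_s: 7.13
ee_pos: [572.0, 82.3, 203.6]
ee_rot: [-179.9, 0.0, 2.4]
force: [-0.4, 0.0, -3.3]
gripper_width: 30.0
gripper_force: 30.0
```

```bash
python3 - <<'E'
from h import *
st=env.state(); print(st['ee_pos'],st['ee_rot'])
w=viewer.grab_frame('wrist'); save(w,'w5.png')
for q in('knock_box','notch_line'):
    for d in spotter.landmark_of(w,q)[:1]: print(q,d, onz(pose(w,st),d['position'],100 if q[0]=='n' else 0).round(1))
E
```

```text
[571.95604204  82.26836279 203.61116596] [-1.79923646e+02  1.10951015e-02  2.38592770e+00]
knock_box {'position': [178.4, 153.5], 'score': 0.89} [587.4 187.6   0. ]
notch_line {'position': [147.2, 168.6], 'score': 0.83} [587.5 190.1 100. ]
```

View pics/w5.png

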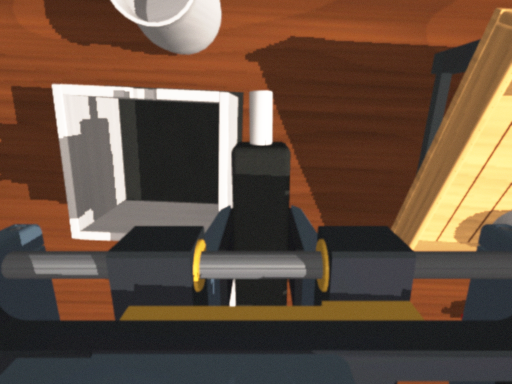

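```bash
python3 - <<'E'
from h import *
st=env.state(); w=viewer.grab_frame('wrist'); P=pose(w,st)
for n,u in dict(FL=(53,85),FR=(241,93),NL=(72,240)).items(): print(n,onz(P,u,110).round(1))
g=cv2.cvtColor(w['pixels'],cv2.COLOR_RGB2GRAY).astype(float)
# outer edge of far rim: per column strongest dark->bright gradient in rows 70..105
pts=[]
for c in range(60,236,2):
    d=np.diff(g[72:104,c]); r=72+d.argmax()+.5; pts.append(onz(P,(c,r),110)[:2])
pts=np.array(pts); v=np.polyfit(pts[:,1],pts[:,0],1); res=pts[:,0]-np.polyval(v,pts[:,1]); k=abs(res)<1.5
v=np.polyfit(pts[k,1],pts[k,0],1); print('far rim x=',v, k.sum(),'x at 187',np.polyval(v,187))
print('outliers y',pts[~k].round(1).tolist()[:30])
pts=[]
for r in range(100,232,2):
    d=np.diff(g[r,48:82]); c=48+d.argmax()+.5; pts.append(onz(P,(c,r),110)[:2])
pts=np.array(pts); v=np.polyfit(pts[:,0],pts[:,1],1);res=pts[:,1]-np.polyval(v,pts[:,0]); k=abs(res)<1.5
v=np.polyfit(pts[k,0],pts[k,1],1); print('left rim y=',v,k.sum(),'y at 587',np.polyval(v,587))
E
```

```text
FL [658.6 257.2 110. ]
FR [658.1  98.2 110. ]
NL [516.  259.6 110. ]
far rim x= [6.15263137e-03 6.58392238e+02] 85 x at 187 659.5427801851906
outliers y [[656.5, 107.6], [655.8, 105.8], [655.0, 104.1]]
left rim y= [-1.75539833e-03  2.64361130e+02] 63 y at 587 263.33071140261694
```

apply_moves(
  delta_pos=[
    [0.03, 0.2, 0],
    [0.06, 0.5, 0],
    [0.1, 0.75, 0],
    [0.13, 0.88, 0],
    [0.13, 0.88, 0],
    [0.13, 0.88, 0],
  ],
  rot=[
    [0, 0, -0.01],
    [0, 0, -0.02],
    [0, 0, -0.028],
    [0, 0, -0.028],
    [0, 0, -0.028],
    [0, 0, -0.028],
  ],
  hand=[0.2, 0.2, 0.2, 0.2, 0.2, 0.2],
)

```text
time_s: 7.83
ee_pos: [587.2, 183.9, 204.1]
ee_rot: [179.9, 0.0, -0.2]
force: [0.4, 0.3, -3.6]
gripper_width: 29.9
gripper_force: 30.0
```

```bash
python3 - <<'E'
from h import *
st=env.state(); print(st['ee_pos'],st['ee_rot'])
w=viewer.grab_frame('wrist'); P=pose(w,st)
i=cv2.cvtColor(w['pixels'],cv2.COLOR_RGB2BGR)[50:290,120:400]
cv2.imwrite('pics/w6.png',cv2.resize(i,None,fx=2.5,fy=2.5,interpolation=cv2.INTER_CUBIC))
for q in('knock_box','notch_line'):
    for d in spotter.landmark_of(w,q)[:1]: print(q,d, onz(P,d['position'],100 if q[0]=='n' else 0).round(1))
for X in ([659,179,110],[659,193,110],[659,186,110],[659,261,110]): print(X,proj(P,X).round(1))
E
```

```text
[587.21492153 183.87144059 204.10071093] [ 1.79918935e+02  2.66517937e-02 -2.11992497e-01]
[659, 179, 110] [265.7 111.8]
[659, 193, 110] [249.5 111.9]
[659, 186, 110] [257.6 111.9]
[659, 261, 110] [171.  112.2]
```

View pics/w6.png

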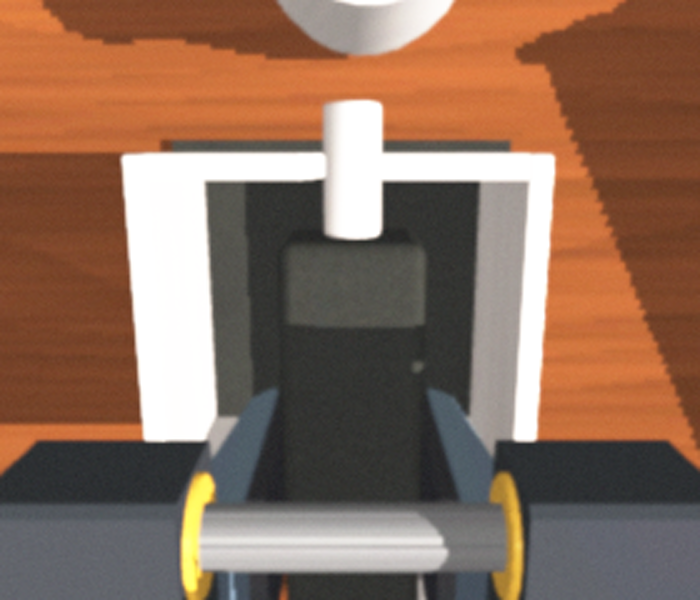

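The box's far rim runs from full-image column 169 to 341 at row 112, so the box centre is near (588, 188) with yaw about 0. The pin is at column 261. I shift 4 mm in +y and lower to just above the rim.

apply_moves(
  delta_pos=[
    [0.01, 0.02, -0.1],
    [0.01, 0.036, -0.25],
    [0.01, 0.036, -0.4],
    [0.01, 0.036, -0.52],
    [0.01, 0.036, -0.6],
    [0.01, 0.036, -0.6],
    [0.01, 0.036, -0.6],
  ],
  rot=[
    [0, 0, 0],
    [0, 0, 0],
    [0, 0, 0],
    [0, 0, 0],
    [0, 0, 0],
    [0, 0, 0],
    [0, 0, 0],
  ],
  hand=[0.2, 0.2, 0.2, 0.2, 0.2, 0.2, 0.2],
)

```text
time_s: 8.57
ee_pos: [588.3, 188.5, 131.9]
ee_rot: [180.0, 0.0, -0.3]
force: [0.1, -0.0, -3.6]
gripper_width: 29.7
gripper_force: 30.0
```

```bash
python3 - <<'E'
from h import *
st=env.state(); print(st['ee_pos'],st['ee_rot'])
w=viewer.grab_frame('wrist'); P=pose(w,st); s=viewer.grab_frame('side')
a=cv2.cvtColor(w['pixels'],cv2.COLOR_RGB2BGR)[60:240,120:400]; b=cv2.cvtColor(s['pixels'],cv2.COLOR_RGB2BGR)[120:210,210:350]
cv2.imwrite('pics/w7.png',np.hstack([cv2.resize(a,(430,276),interpolation=cv2.INTER_CUBIC),cv2.resize(b,(370,276),interpolation=cv2.INTER_CUBIC)]))
g=w['pixels'].astype(int).sum(2)/3
for r in (88,92,96,100,105,110): print(r,g[r,140:380:4].astype(int).tolist())
E
```

```text
[588.27370979 188.48902071 131.8950703 ] [ 1.79976265e+02  4.92919735e-02 -2.76658584e-01]
88 [120, 119, 119, 118, 118, 119, 121, 121, 122, 123, 121, 119, 119, 123, 123, 124, 124, 122, 127, 124, 122, 125, 125, 123, 124, 123, 127, 125, 126, 127, 124, 128, 127, 126, 123, 124, 124, 126, 127, 125, 129, 128, 130, 124, 129, 126, 127, 126, 127, 129, 130, 129, 127, 129, 127, 131, 131, 119, 75, 74]
92 [123, 122, 127, 122, 125, 125, 129, 126, 124, 126, 130, 129, 127, 130, 131, 131, 130, 128, 126, 133, 133, 134, 135, 135, 134, 130, 133, 138, 205, 248, 255, 255, 255, 230, 131, 133, 135, 133, 131, 132, 134, 132, 133, 133, 132, 129, 130, 132, 131, 129, 129, 128, 131, 128, 126, 125, 125, 120, 76, 74]
96 [122, 123, 122, 123, 122, 125, 122, 125, 120, 124, 122, 127, 126, 126, 124, 123, 124, 125, 126, 124, 128, 126, 125, 128, 127, 127, 129, 136, 208, 250, 255, 255, 255, 242, 128, 126, 128, 131, 128, 127, 125, 125, 128, 127, 133, 129, 124, 126, 125, 124, 126, 128, 129, 128, 127, 127, 127, 127, 91, 73]
100 [118, 119, 116, 119, 120, 119, 110, 111, 111, 108, 110, 107, 110, 111, 109, 112, 111, 113, 111, 112, 111, 112, 111, 112, 113, 113, 114, 125, 209, 250, 255, 255, 255, 240, 111, 112, 114, 116, 117, 118, 117, 118, 118, 117, 114, 118, 127, 128, 127, 125, 123, 124, 127, 124, 127, 125, 127, 126, 102, 77]
105 [115, 118, 115, 118, 115, 117, 115, 116, 105, 105, 106, 108, 105, 106, 104, 108, 106, 106, 105, 107, 110, 109, 109, 108, 110, 111, 109, 121, 210, 251, 255, 255, 255, 240, 113, 120, 118, 117, 120, 119, 119, 120, 120, 120, 119, 119, 119, 122, 117, 119, 119, 123, 125, 123, 126, 125, 128, 126, 128, 75]
110 [122, 125, 119, 121, 124, 120, 124, 123, 77, 79, 82, 84, 78, 83, 81, 78, 83, 86, 83, 83, 82, 86, 84, 85, 86, 83, 82, 99, 212, 252, 255, 255, 255, 237, 80, 81, 80, 82, 84, 82, 85, 84, 85, 83, 82, 84, 81, 82, 80, 82, 81, 101, 126, 128, 128, 127, 127, 130, 127, 118]
```

View pics/w7.png

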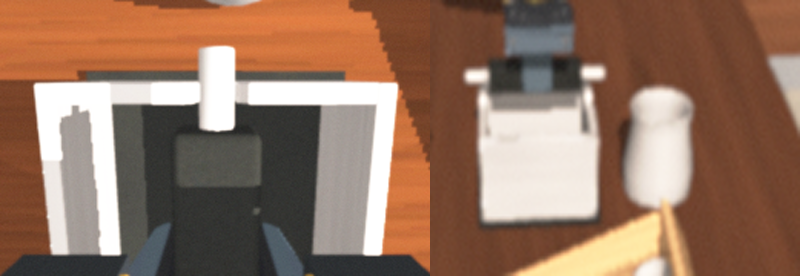

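```bash
python3 - <<'E'
from h import *
st=env.state(); s=viewer.grab_frame('side'); P=pose(s); g=s['pixels'].astype(int).sum(2)//3
p=st['ee_pos']+[0,0,9]
for n,X in dict(tipL=p+[-85,0,0],tipR=p+[85,0,0],slL=p+[-58,-15,0],slR=p+[58,-15,0],rimNL=[517,113.2,110],rimNR=[659,113.2,110],botL=[517,113.2,8],botR=[659,113.2,8]).items(): print(n,proj(P,X).round(1))
for r in (143,144,145,146): print(r,g[r,215:282].tolist())
for r in (160,170,180): print(r,g[r,215:275].tolist())
for q in('long_bar','knock_box'):
  for d in spotter.trace(s,q)[:2]: print(q,d['box'],d['score'])
E
```

```text
tipL [224.3 145. ]
tipR [276.1 143.5]
slL [232.6 147. ]
slR [268.3 145.9]
rimNL [228.8 165.7]
rimNR [273.6 164.2]
botL [230.2 191.7]
botR [272.6 190.1]
143 [77, 78, 79, 80, 78, 76, 77, 97, 152, 201, 211, 210, 210, 213, 220, 222, 197, 130, 69, 54, 57, 55, 54, 51, 48, 47, 48, 48, 48, 58, 89, 109, 116, 114, 114, 115, 116, 115, 116, 112, 101, 73, 49, 45, 42, 45, 48, 49, 54, 55, 55, 90, 171, 236, 247, 247, 246, 247, 247, 244, 222, 148, 90, 78, 83, 83, 82]
144 [78, 79, 76, 78, 77, 76, 79, 108, 178, 231, 235, 231, 230, 231, 233, 234, 213, 140, 69, 57, 55, 56, 53, 53, 50, 51, 55, 46, 51, 69, 93, 114, 121, 122, 122, 122, 122, 122, 122, 121, 106, 78, 56, 51, 50, 50, 52, 52, 53, 50, 54, 82, 154, 218, 234, 234, 234, 235, 233, 230, 206, 141, 90, 79, 80, 82, 83]
145 [78, 78, 78, 78, 78, 78, 76, 101, 168, 219, 221, 213, 213, 217, 218, 218, 193, 126, 67, 52, 51, 57, 51, 51, 52, 53, 54, 53, 53, 68, 92, 114, 122, 123, 122, 120, 121, 124, 122, 119, 107, 81, 58, 54, 56, 54, 53, 51, 54, 51, 51, 68, 119, 166, 181, 176, 174, 171, 170, 166, 147, 111, 83, 81, 82, 80, 81]
146 [79, 78, 78, 77, 75, 77, 75, 88, 
[... 558 characters left out ...]
[74, 76, 76, 73, 74, 74, 77, 76, 79, 75, 77, 78, 92, 143, 203, 227, 230, 229, 229, 229, 229, 230, 229, 229, 229, 230, 230, 229, 231, 229, 230, 230, 231, 231, 232, 232, 232, 233, 233, 234, 234, 234, 233, 233, 234, 234, 234, 234, 234, 233, 233, 233, 234, 233, 233, 233, 233, 216, 162, 101]
180 [75, 76, 78, 77, 77, 73, 74, 74, 75, 75, 76, 76, 74, 93, 160, 223, 234, 234, 234, 236, 235, 235, 234, 235, 236, 234, 236, 236, 235, 235, 236, 235, 235, 236, 237, 237, 237, 236, 236, 237, 237, 238, 237, 237, 236, 237, 237, 236, 237, 236, 235, 235, 234, 236, 236, 236, 235, 217, 146, 81]
long_bar [250.5, 143.8, 54.7, 8.6] 0.83
knock_box [249.9, 169.9, 48.9, 48.1] 0.74
knock_box [243.3, 274.0, 49.2, 19.8] 0.6
```

The bar is aligned with the box to within about 1 mm in both views. I lower it in stages and watch the force.

apply_moves(
  delta_pos=[
    [0, 0, -0.05],
    [0, 0, -0.1],
    [0, 0, -0.15],
    [0, 0, -0.2],
    [0, 0, -0.23],
    [0, 0, -0.26],
    [0, 0, -0.29],
    [0, 0, -0.29],
  ],
  rot=[
    [0, 0, 0],
    [0, 0, 0],
    [0, 0, 0],
    [0, 0, 0],
    [0, 0, 0],
    [0, 0, 0],
    [0, 0, 0],
    [0, 0, 0],
  ],
  hand=[0.2, 0.2, 0.2, 0.2, 0.2, 0.2, 0.2, 0.2],
)

```text
time_s: 9.48
ee_pos: [587.9, 188.8, 96.6]
ee_rot: [180.0, 0.1, -0.2]
force: [-1.4, -0.7, -2.8]
gripper_width: 29.8
gripper_force: 30.0
```

apply_moves(
  delta_pos=[
    [0, 0, -0.01],
    [0, 0, -0.02],
    [0, 0, -0.03],
    [0, 0, -0.03],
  ],
  rot=[
    [0, 0, 0],
    [0, 0, 0],
    [0, 0, 0],
    [0, 0, 0],
  ],
  hand=[0.2, 0.2, 0.2, 0.2],
)

```text
time_s: 9.82
ee_pos: [588.3, 188.9, 93.9]
ee_rot: [180.0, 0.0, -0.2]
force: [0.3, -0.3, -2.9]
gripper_width: 29.8
gripper_force: 30.0
```

No contact yet; I continue in 1–2 mm steps.

apply_moves(
  delta_pos=[
    [0, 0, -0.01],
    [0, 0, -0.015],
    [0, 0, -0.015],
  ],
  rot=[
    [0, 0, 0],
    [0, 0, 0],
    [0, 0, 0],
  ],
  hand=[0.2, 0.2, 0.2],
)

```text
time_s: 10.07
ee_pos: [588.3, 189.0, 92.1]
ee_rot: [180.0, 0.0, -0.2]
force: [0.1, 0.0, -3.8]
gripper_width: 30.0
gripper_force: 30.0
```

apply_moves(
  delta_pos=[
    [0, 0, -0.01],
    [0, 0, -0.01],
    [0, 0, -0.01],
  ],
  rot=[
    [0, 0, 0],
    [0, 0, 0],
    [0, 0, 0],
  ],
  hand=[0.2, 0.2, 0.2],
)

```text
time_s: 10.32
ee_pos: [588.3, 188.9, 90.9]
ee_rot: [180.0, 0.0, -0.2]
force: [-0.6, -0.1, -3.3]
gripper_width: 29.7
gripper_force: 30.0
```

apply_moves(
  delta_pos=[
    [0, 0, -0.01],
    [0, 0, -0.01],
    [0, 0, -0.01],
  ],
  rot=[
    [0, 0, 0],
    [0, 0, 0],
    [0, 0, 0],
  ],
  hand=[0.2, 0.2, 0.2],
)

```text
time_s: 10.57
ee_pos: [588.5, 189.0, 89.9]
ee_rot: [-180.0, -0.0, -0.2]
force: [0.9, -0.7, -2.8]
gripper_width: 30.0
gripper_force: 30.0
```

apply_moves(
  delta_pos=[
    [0, 0, -0.01],
    [0, 0, -0.01],
    [0, 0, -0.01],
  ],
  rot=[
    [0, 0, 0],
    [0, 0, 0],
    [0, 0, 0],
  ],
  hand=[0.2, 0.2, 0.2],
)

```text
time_s: 10.82
ee_pos: [588.5, 189.0, 89.6]
ee_rot: [-180.0, -0.1, -0.2]
force: [-1.7, -0.9, 5.0]
gripper_width: 30.1
gripper_force: 30.0
```

There is contact at the expected seated height, with the force up about 8 N. I release gradually, then rise.

apply_moves(
  delta_pos=[
    [0, 0, 0],
    [0, 0, 0],
    [0, 0, 0],
    [0, 0, 0],
    [0, 0, 0],
    [0, 0, 0],
  ],
  rot=[
    [0, 0, 0],
    [0, 0, 0],
    [0, 0, 0],
    [0, 0, 0],
    [0, 0, 0],
    [0, 0, 0],
  ],
  hand=[0.36, 0.4, 0.45, 0.5, 0.5, 0.5],
)

```text
time_s: 11.32
ee_pos: [588.4, 189.0, 88.4]
ee_rot: [180.0, 0.0, -0.2]
force: [0.6, -0.1, 0.1]
gripper_width: 46.0
gripper_force: 0.0
```

apply_moves(
  delta_pos=[
    [0, 0, 0.04],
    [0, 0, 0.12],
    [0, 0, 0.25],
    [0, 0, 0.45],
    [0, 0, 0.7],
    [0, 0, 1],
    [0, 0, 1],
    [0, 0, 1],
  ],
  rot=[
    [0, 0, 0],
    [0, 0, 0],
    [0, 0, 0],
    [0, 0, 0],
    [0, 0, 0],
    [0, 0, 0],
    [0, 0, 0],
    [0, 0, 0],
  ],
  hand=[0.5, 0.5, 0.5, 0.5, 0.5, 0.5, 0.5, 0.5],
)

```text
time_s: 11.98
ee_pos: [589.8, 189.4, 212.3]
ee_rot: [-179.9, -0.4, -0.2]
force: [-0.1, -0.8, -1.2]
gripper_width: 46.0
gripper_force: 0.0
```

```bash
python3 - <<'E'
from h import *
w=viewer.grab_frame('wrist'); s=viewer.grab_frame('side')
a=cv2.cvtColor(w['pixels'],cv2.COLOR_RGB2BGR)[40:280,100:420]; b=cv2.cvtColor(s['pixels'],cv2.COLOR_RGB2BGR)[120:330,170:380]
cv2.imwrite('pics/w8.png',np.hstack([cv2.resize(a,(440,330),interpolation=cv2.INTER_CUBIC),cv2.resize(b,(330,330),interpolation=cv2.INTER_CUBIC)]))
E
```

```text
(no output)
```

View pics/w8.png

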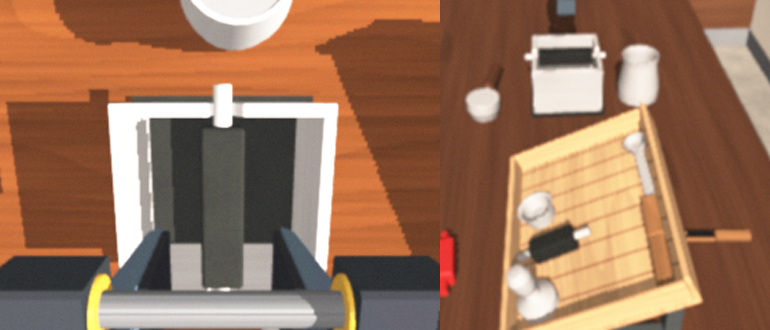

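The bar lies level, centred in both notches: in the wrist crop, the far end is in its notch at (223,105). In the side crop it sits across the rim at (565,57), and everything else is undisturbed.

```bash
python3 -c "
from workcell import env
print(env.job_done())"
```

```text
the job is handed in; nothing more can be done
None
```

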